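# Put the misplaced reagent bottles back in their own spill trays

## Robot

A 6-joint arm with a two-finger parallel gripper is mounted at the origin on the work surface. World frame = base frame: x ahead of the robot, y to its left, z up, the work surface at z = 0. Lengths are in m, angles in degrees, forces in N, time in s.
With the tool pointing down it reaches from about 0.3 to 0.75 m from the base axis. Payload 8.5 kg.
Tool frame: the origin (TCP) lies midway between the tips of the shut fingers; the grasp point (between the pads) lies 19 mm behind it (env.hold_point_z is the distance from the TCP to the grasp point, in m); z points along the fingers, y is the line along which they close (so a half turn about z gives the same grasp; the last joint's range is limited). The gripper opens to 85 mm and grips with 20 to 120 N. Pads are 22 mm wide; open, the fingers measure 114 mm over their backs; the gripper's body (76 mm by 85 mm) begins 54 mm behind the grasp point. The pads swing forward as they close: fully open they stand 13 mm farther back than shut.
Start: joints at [-12.336, 21.807, 74.336, -0, 83.858, -12.336], TCP at [0.55, 0, 0.231] pointing down, gripper open.
Joint ranges: [-178.18, 178.18], [-50.72, 133.34], [12.68, 142.11], [-81.47, 261.47], [9.98, 163.14], [-165.26, 165.26]. Speed limits (degrees/s): [136.94, 136.94, 180, 180, 180, 180].

## Interface

Orientations are given as a 3x3 rotation matrix whose columns are the frame's x, y, z axes.
In Python, from rig import observe, get_image, camera_info, env gives the robot as it stands.
- The arm moves only by the tool drive_tool, never from a script. Its arguments are lists of equal length, an entry for each row: "offset": the shift along the tool's x, y, z in units of 40 mm (1.0 is 40 mm), a list of three; "turn": the turn, a rotation vector about the tool's x, y, z in units of 6 degrees (1.0 is 6 degrees), a list of three; "hand": the opening, from 0 (shut) to 1 (fully open). A call has exactly 10 rows; each row shifts and turns the commanded pose from where the row before left it, along the tool's axes as they then stand; what a row does not reach is not made up. A row lasts 1/8 s, in which the tool goes at most 62.5 mm and 10.7 degrees, less where a joint would pass 70% of its speed; a pose out of reach is approached as far as the arm can. A call is refused whole if a number of a shift passes 1 or a number of a turn 1, either way. A call with a gripper value outside its range is refused whole. The fingers move at their own pace and stop on an object; "newtons" is the grip in N (left out, the last holds). Time passes only in rows, so rows that do not move let the fingers close, or fill a call up. It gives the time, the measured TCP pose, the force, the opening and the grip force at its end, in the units of the state.
- observe(): the state, without advancing time (a new reading comes with each control period).
- get_image(name): name is "scene" or "side" or "wrist"; returns the picture (480x640x3 uint8, blue, green, red); there is no depth.
- camera_info(name): a dict with "fx", "fy", "cx", "cy" (pixels), "world_to_cam" (4x4, takes a point from world to camera coordinates). Camera axes: x right, y down, z forward; pixel columns grow to the right and rows downward; lengths in m; the calibration is good to about 2 mm. A picture is of the moment at which its call begins: read the wrist's pose just before it. camera_info takes no time and is no camera call; for the wrist camera it gives the pose at the moment of the call.
- env.close_job(): hands the job in; it is judged then, once.
The state is a dict: "time_s": time; "q": joint angles; "qvel": joint speeds; "joint_efforts": joint torques, N m; "position": TCP position; "tool_rot": TCP orientation; "ft_force": force on the tool from outside, world axes, zero at the start; "wrist_torque": the same for the moment, N m; "grip_width": finger opening in m; "gripper_force": force on a finger pad.
Only numpy, scipy, OpenCV 4.12 (cv2) and the standard library are available. Lean on these libraries where they do the work, as an engineer would, in place of code of your own. Each camera call takes 0.05 s, during which the arm holds its last target. There are 200 camera calls.

## Task

Reagents of different storage classes must not share a spill tray, but the yellow- and white-capped bottles have been put back in the wrong trays and the red- and blue-capped ones were left out on the bench. Stand these four bottles upright, each in the spill tray of its own cap's colour, set down gently and never dropped or tipped over. Leave the green-capped bottle and the steel beaker standing where they are.

Things in the scene. Friction and masses are not known exactly. Their poses are not given: they have to be found in the camera images.
- bottle_red: Amber glass 100 ml reagent bottle with a red ribbed screw cap and a red band round its label; screwed shut. Origin: centre of its underside, z up along its axis. 112 mm tall: body 52 mm in diameter up to 62 mm, shoulder narrowing to a 33 mm neck at 79 mm, cap 38 mm in diameter from 84 mm to 112 mm. 0.13 to 0.29 kg. Starts on the bench.
- bottle_yellow: Amber glass 100 ml reagent bottle with a yellow ribbed screw cap and a yellow band round its label; screwed shut. Origin: centre of its underside, z up along its axis. 112 mm tall: body 52 mm in diameter up to 62 mm, shoulder narrowing to a 33 mm neck at 79 mm, cap 38 mm in diameter from 84 mm to 112 mm. 0.13 to 0.29 kg. Starts misplaced, standing in the red or the blue tray.
- bottle_blue: Amber glass 100 ml reagent bottle with a blue ribbed screw cap and a blue band round its label; screwed shut. Origin: centre of its underside, z up along its axis. 112 mm tall: body 52 mm in diameter up to 62 mm, shoulder narrowing to a 33 mm neck at 79 mm, cap 38 mm in diameter from 84 mm to 112 mm. 0.13 to 0.29 kg. Starts on the bench.
- bottle_white: Amber glass 100 ml reagent bottle with a white ribbed screw cap and a white band round its label; screwed shut. Origin: centre of its underside, z up along its axis. 112 mm tall: body 52 mm in diameter up to 62 mm, shoulder narrowing to a 33 mm neck at 79 mm, cap 38 mm in diameter from 84 mm to 112 mm. 0.13 to 0.29 kg. Starts misplaced, standing in the red or the blue tray.
- bottle_green: Amber glass 100 ml reagent bottle with a green ribbed screw cap and a green band round its label; screwed shut. Origin: centre of its underside, z up along its axis. 112 mm tall: body 52 mm in diameter up to 62 mm, shoulder narrowing to a 33 mm neck at 79 mm, cap 38 mm in diameter from 84 mm to 112 mm. 0.13 to 0.29 kg. A bystander on the bench; it has no tray here and stays where it is.
- tray_red: Square red plastic spill tray for one bottle, fixed to the bench, turned up to 35 degrees either way. Origin: centre of its underside, at bench height; x and y along its sides. 94 mm square outside (104 mm over the rim's lip), 24 mm high; inside 84 mm square with a flat floor 5 mm above the underside. Too small for two bottles. Starts holding the yellow or the white bottle.
- tray_yellow: Square yellow plastic spill tray for one bottle, fixed to the bench, turned up to 35 degrees either way. Origin: centre of its underside, at bench height; x and y along its sides. 94 mm square outside (104 mm over the rim's lip), 24 mm high; inside 84 mm square with a flat floor 5 mm above the underside. Too small for two bottles. Starts empty.
- tray_blue: Square blue plastic spill tray for one bottle, fixed to the bench, turned up to 35 degrees either way. Origin: centre of its underside, at bench height; x and y along its sides. 94 mm square outside (104 mm over the rim's lip), 24 mm high; inside 84 mm square with a flat floor 5 mm above the underside. Too small for two bottles. Starts holding the yellow or the white bottle.
- tray_white: Square white plastic spill tray for one bottle, fixed to the bench, turned up to 35 degrees either way. Origin: centre of its underside, at bench height; x and y along its sides. 94 mm square outside (104 mm over the rim's lip), 24 mm high; inside 84 mm square with a flat floor 5 mm above the underside. Too small for two bottles. Starts empty.
- beaker: Open stainless-steel beaker, 72 mm across the rim, 88 mm tall, empty, 0.15 kg. Origin: centre of its underside. A bystander on the bench; it stays where it is.
Not all that is in view belongs to the job. Leave any pink or turquoise look-alike of the tray_red alone.

How it is judged:
By the outcome, as a careful person would: the job done as asked, in the order asked, and still so for the second after the job is handed in, with the robot touching nothing.
It also fails if it takes over 112 s, if anything falls off the work surface, if the arm or the gripper's body presses on something with over 40 N, if the wrist force passes 120 N, or if a joint passes its speed limit or range.

## Working session

There is one attempt and no reset: what is moved stays moved. The work goes in short steps, Python scripts to look and compute and a tool call to move; the robot and the scene stay as the last step left them, time stands still between calls to the robot, and variables do not carry over. Pictures are saved under pics/ and viewed, at most 14 in all, crops included, and the job is handed in when it is done.

Besides the shell and the picture viewer there is one more tool, called after "Request:" by a JSON object that holds its "api" and its "payload". drive_tool: Moves the arm, as the interface text tells. Its arguments: {"type":"object","properties":{"offset":{"type":"array"},"turn":{"type":"array"},"hand":{"type":"array"},"newtons":{"type":"number"}},"required":["offset","turn","hand"]}

```bash
mkdir -p pics; python3 - <<'E'
from rig import observe,get_image,camera_info,env
import cv2,numpy as np
for n in ("scene","side"):
    cv2.imwrite(f"pics/{n}0.png",get_image(n))
    c=camera_info(n);T=np.array(c["world_to_cam"]);print(n,c["fx"],c["cx"],c["cy"],(-T[:3,:3].T@T[:3,3]).round(3),T[2,:3].round(2))
s=observe();print(s["time_s"],s["position"],np.round(s["tool_rot"],3),env.hold_point_z)
E
```

```text
scene 477.6930060591688 320.19389496962623 233.60850007370755 [1.368 0.638 0.712] [-0.67 -0.51 -0.54]
side 450.1249373842857 310.2255297809676 242.90337269491496 [-0.014 -0.578  0.822] [ 0.47  0.54 -0.7 ]
0.1 [5.49748803e-01 5.69209907e-05 2.30756032e-01] [[-0.     1.    -0.001]
 [ 1.     0.     0.   ]
 [ 0.    -0.001 -1.   ]] 0.0187
```

View pics/scene0.png

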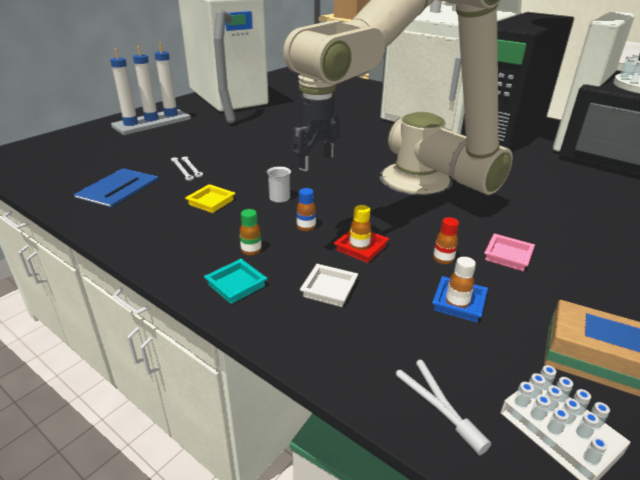

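View pics/side0.png

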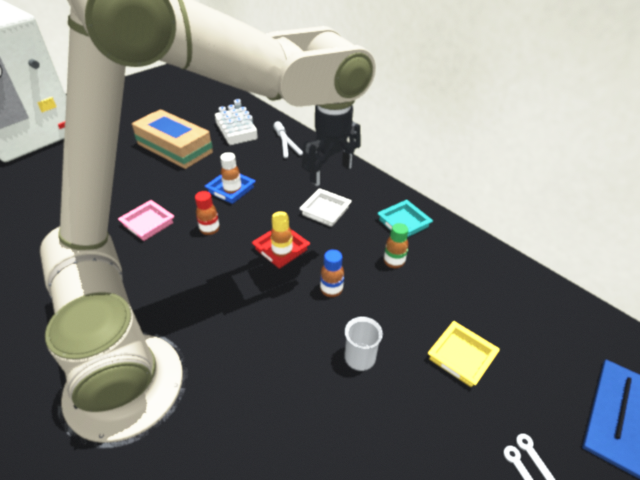

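The scene view shows the following (pixels u,v):
- **Bottles:** yellow (361,228) in the red tray, white (461,283) in the blue tray, red (447,241) and blue (306,210) on the bench, green bystander (250,233).
- **Trays:** red (361,243), blue (460,298), white (329,284), yellow (210,198).
- **Look-alikes to avoid:** pink tray (510,251) against red, turquoise tray (236,280) against blue, blue book (117,186), and rack tubes with blue/white tops. The beaker is at (279,185).

Next I measure these in both views.

```bash
cat >h.py <<'E'
import cv2,numpy as np
from rig import observe,get_image,camera_info,env
HSV={"red":[(0,150,60,6,255,255),(174,150,60,180,255,255)],"yellow":[(22,150,90,34,255,255)],"blue":[(105,150,60,125,255,255)],
"white":[(0,0,140,180,60,255)],"green":[(50,120,40,75,255,255)],"grey":[(0,0,70,180,60,255)]}
def blob(img,col,at,r=45):
    """Hull-moment centre and box of the largest blob of the colour around pixel `at`"""
    h=cv2.cvtColor(img,cv2.COLOR_BGR2HSV);m=sum(cv2.inRange(h,np.array(a[:3]),np.array(a[3:])) for a in HSV[col])
    w=np.zeros_like(m);cv2.rectangle(w,(at[0]-r,at[1]-r),(at[0]+r,at[1]+r),255,-1)
    cs=cv2.findContours(m&w,cv2.RETR_EXTERNAL,cv2.CHAIN_APPROX_NONE)[0]
    c=cv2.convexHull(max(cs,key=cv2.contourArea));M=cv2.moments(c)
    return np.array([M["m10"],M["m01"]])/M["m00"],cv2.boundingRect(c)
def P(c): return np.array([[c["fx"],0,c["cx"]],[0,c["fy"],c["cy"]],[0,0,1]])@np.array(c["world_to_cam"])[:3]
def tri(pa,pb,A="scene",B="side"):
    X=cv2.triangulatePoints(P(camera_info(A)),P(camera_info(B)),pa.reshape(2,1),pb.reshape(2,1))[:,0];return X[:3]/X[3]
def plane(p,z,n):
    M=P(camera_info(n));x=np.linalg.solve(M[:,[0,1,3]]+np.outer(M[:,2],[0,0,z])*0+np.c_[np.zeros((3,2)),M[:,2]*z],[*p,1]);return x[:2]/x[2]
E
python3 - <<'E'
from h import *
a=cv2.imread("pics/scene0.png");b=cv2.imread("pics/side0.png")
for n,col,p,q,r in [("cap_red","red",(450,228),(204,200),14),("cap_yellow","yellow",(362,214),(280,220),13),("cap_blue","blue",(306,196),(333,259),12),
 ("cap_white","white",(464,267),(228,160),12),("cap_green","green",(250,217),(399,232),14),
 ("tray_red","red",(361,243),(281,245),32),("tray_yellow","yellow",(210,198),(464,353),40),("tray_blue","blue",(460,298),(230,185),32),
 ("tray_white","white",(329,284),(326,207),32),("beaker","grey",(279,185),(362,344),30)]:
    u,ba=blob(a,col,p,r);v,bb=blob(b,col,q,r);z=.098 if "cap" in n else .014
    print(n,tri(u,v).round(3),plane(u,z,"scene").round(3),plane(v,z,"side").round(3),ba,bb)
cv2.imwrite("pics/crop.png",np.hstack([cv2.resize(a[190:320,290:500],None,fx=2.2,fy=2.2),np.zeros((286,5,3),np.uint8),cv2.resize(b[140:270,190:340],None,fx=2.2,fy=2.2)])[:,:800])
E
```

```text
cap_red [0.375 0.284 0.099] [0.373 0.284] [0.375 0.283] (440, 217, 19, 19) (195, 191, 18, 19)
cap_yellow [0.466 0.084 0.101] [0.461 0.082] [0.469 0.085] (353, 205, 18, 18) (272, 214, 17, 18)
cap_blue [ 0.479 -0.089  0.099] [ 0.476 -0.089] [ 0.48  -0.089] (299, 188, 15, 16) (324, 249, 19, 22)
cap_white [0.519 0.385 0.104] [0.51  0.383] [0.523 0.393] (454, 257, 22, 21) (220, 152, 16, 18)
cap_green [ 0.658 -0.127  0.098] [ 0.658 -0.126] [ 0.658 -0.128] (241, 209, 16, 18) (390, 224, 18, 18)
tray_red [0.47  0.093 0.012] [0.472 0.095] [0.469 0.09 ] (334, 231, 55, 32) (252, 229, 58, 40)
tray_yellow [ 0.572 -0.394  0.028] [ 0.552 -0.402] [ 0.593 -0.398] (185, 184, 51, 29) (452, 328, 40, 27)
tray_blue [0.514 0.388 0.013] [0.513 0.389] [0.514 0.385] (432, 276, 56, 46) (205, 174, 51, 30)
tray_white [0.661 0.13  0.016] [0.659 0.128] [0.662 0.133] (300, 264, 58, 43) (300, 188, 52, 38)
beaker [ 0.399 -0.262  0.049] [ 0.346 -0.309] [ 0.419 -0.248] (266, 166, 26, 37) (344, 316, 40, 55)
```

View pics/crop.png

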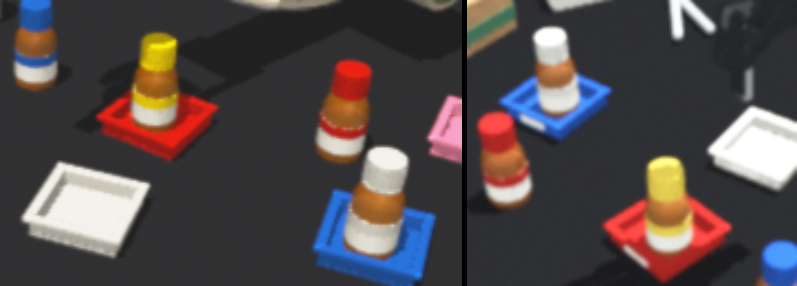

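The crop confirms the yellow cap in the red tray and the white cap in the blue tray, with the red bottle free on the bench and pink clearly separate at the edge. The yellow tray's side mask was partial, so I refine it along with the white cap.

```bash
python3 - <<'E'
from h import *
HSV["yellow"]=[(18,70,90,38,255,255)];HSV["white"]=[(0,0,130,180,40,255)]
a=cv2.imread("pics/scene0.png");b=cv2.imread("pics/side0.png")
for n,col,p,q,r,z in [("tray_yellow","yellow",(210,198),(464,353),45,.014),("cap_yellow","yellow",(362,214),(280,220),12,.103),("cap_white","white",(464,266),(229,161),9,.103)]:
    u,ba=blob(a,col,p,r);v,bb=blob(b,col,q,r)
    print(n,tri(u,v).round(3),plane(u,z,"scene").round(3),plane(v,z,"side").round(3),ba,bb)
E
```

```text
tray_yellow [ 0.553 -0.403  0.015] [ 0.552 -0.403] [ 0.555 -0.404] (185, 184, 51, 29) (427, 320, 73, 67)
cap_yellow [0.468 0.086 0.102] [0.468 0.087] [0.468 0.084] (353, 205, 18, 18) (271, 211, 19, 22)
cap_white [0.519 0.384 0.105] [0.515 0.384] [0.521 0.386] (455, 257, 19, 19) (220, 152, 17, 17)
```

Request:
{"api": "drive_tool", "payload": {"offset": [[0.5,-0.5,0],[0.55,-0.5,0],[0.55,-0.55,0],[0.55,-0.5,0],[0,0,0.5],[0,0,0.5],[0,0,0.5],[0,0,0.5],[0,0,0.5],[0,0,0]], "turn": [[0,0,0],[0,0,0],[0,0,0],[0,0,0],[0,0,0],[0,0,0],[0,0,0],[0,0,0],[0,0,0],[0,0,0]], "hand": [1,1,1,1,1,1,1,1,1,1], "newtons": 40}}

```text
time_s: 1.35
position: [0.4672, 0.086, 0.1303]
tool_rot: [[0.0, 1.0, -0.003], [1.0, -0.0, 0.0], [0.0, -0.003, -1.0]]
ft_force: [-0.4, 0.4, 0.3]
grip_width: 0.0853
gripper_force: 0.0
```

```bash
python3 - <<'E'
from h import *
cv2.imwrite("pics/w1.png",get_image("wrist"));c=camera_info("wrist");M=P(c)
for X in [(.468,.086,.117),(.468,.086,.103)]:
    p=M@[*X,1];print((p[:2]/p[2]).round(0))
E
```

```text
[316. 286.]
[316. 274.]
```

View pics/w1.png

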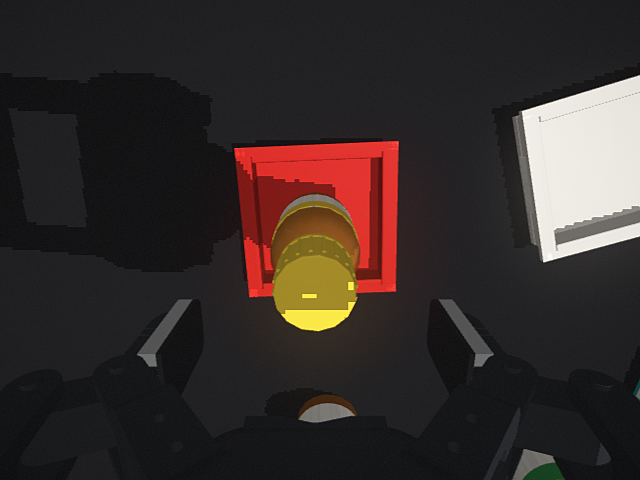

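The wrist view shows the yellow cap at (315,290), against a predicted (316,286), so it is centred between the fingers. I descend and grip.

Request:
{"api": "drive_tool", "payload": {"offset": [[0,0,0.4],[0,0,0.4],[0,0,0.3],[0,0,0.1],[0,0,0],[0,0,0],[0,0,0],[0,0,0],[0,0,0],[0,0,0]], "turn": [[0,0,0],[0,0,0],[0,0,0],[0,0,0],[0,0,0],[0,0,0],[0,0,0],[0,0,0],[0,0,0],[0,0,0]], "hand": [1,1,1,1,1,0.2,0.2,0.2,0.2,0.2], "newtons": 40}}

```text
time_s: 2.65
position: [0.468, 0.086, 0.0837]
tool_rot: [[-0.0, 1.0, 0.0], [1.0, 0.0, -0.0], [-0.0, 0.0, -1.0]]
ft_force: [-1.6, 0.1, 6.0]
grip_width: 0.0371
gripper_force: 39.6
```

Request:
{"api": "drive_tool", "payload": {"offset": [[0,0,-0.2],[0,0,-0.4],[0,0,-0.6],[0,0,-0.7],[0,0,-0.7],[0,0,-0.7],[0,0,-0.5],[0,0,-0.2],[-0.3,0.1,0],[-0.5,0.1,0]], "turn": [[0,0,0],[0,0,0],[0,0,0],[0,0,0],[0,0,0],[0,0,0],[0,0,0],[0,0,0],[0,0,0],[0,0,0]], "hand": [0.2,0.2,0.2,0.2,0.2,0.2,0.2,0.2,0.2,0.2]}}

```text
time_s: 3.9
position: [0.4759, 0.0533, 0.2423]
tool_rot: [[-0.001, 1.0, -0.002], [1.0, 0.001, 0.0], [0.0, -0.002, -1.0]]
ft_force: [-0.5, -0.4, -2.3]
grip_width: 0.037
gripper_force: 40.4
```

Request:
{"api": "drive_tool", "payload": {"offset": [[-0.7,0.1,0],[-0.8,0.1,0],[-0.8,0.2,0],[-0.8,0.2,0],[-0.8,0.2,0],[-0.8,0.2,0],[-0.8,0.1,0],[-0.8,0.1,0],[-0.8,0.1,0],[-0.8,0.1,0]], "turn": [[0,0,0],[0,0,0],[0,0,0],[0,0,0],[0,0,0],[0,0,0],[0,0,0],[0,0,0],[0,0,0],[0,0,0]], "hand": [0.2,0.2,0.2,0.2,0.2,0.2,0.2,0.2,0.2,0.2]}}

```text
time_s: 5.15
position: [0.5315, -0.2638, 0.2418]
tool_rot: [[0.001, 1.0, -0.002], [1.0, -0.001, 0.001], [0.001, -0.002, -1.0]]
ft_force: [0.8, 0.4, -1.8]
grip_width: 0.0369
gripper_force: 40.4
```

Request:
{"api": "drive_tool", "payload": {"offset": [[-0.8,0.1,0],[-0.8,0.1,0],[-0.7,0.1,0],[-0.6,0.1,0],[-0.4,0.1,0],[-0.2,0,0],[0,0,0],[0,0,0],[0,0,0],[0,0,0]], "turn": [[0,0,0],[0,0,0],[0,0,0],[0,0,0],[0,0,0],[0,0,0],[0,0,0],[0,0,0],[0,0,0],[0,0,0]], "hand": [0.2,0.2,0.2,0.2,0.2,0.2,0.2,0.2,0.2,0.2]}}

```text
time_s: 6.4
position: [0.552, -0.4017, 0.2435]
tool_rot: [[-0.0, 1.0, 0.0], [1.0, 0.0, -0.0], [-0.0, 0.0, -1.0]]
ft_force: [0.1, -1.3, -1.8]
grip_width: 0.0369
gripper_force: 40.5
```

Request:
{"api": "drive_tool", "payload": {"offset": [[0,0,0.4],[0,0,0.6],[0,0,0.7],[0,0,0.7],[0,0,0.6],[0,0,0.4],[0,0,0.3],[0,0,0.15],[0,0,0.05],[0,0,0.05]], "turn": [[0,0,0],[0,0,0],[0,0,0],[0,0,0],[0,0,0],[0,0,0],[0,0,0],[0,0,0],[0,0,0],[0,0,0]], "hand": [0.2,0.2,0.2,0.2,0.2,0.2,0.2,0.2,0.2,0.2]}}

```text
time_s: 7.65
position: [0.5522, -0.4022, 0.0859]
tool_rot: [[0.0, 1.0, 0.001], [1.0, -0.0, -0.001], [-0.001, 0.001, -1.0]]
ft_force: [0.3, -0.0, -2.6]
grip_width: 0.0371
gripper_force: 40.5
```

Request:
{"api": "drive_tool", "payload": {"offset": [[0,0,0.02],[0,0,0.02],[0,0,0.02],[0,0,0],[0,0,0],[0,0,0],[0,0,0],[0,0,0],[0,0,0],[0,0,0]], "turn": [[0,0,0],[0,0,0],[0,0,0],[0,0,0],[0,0,0],[0,0,0],[0,0,0],[0,0,0],[0,0,0],[0,0,0]], "hand": [0.2,0.2,0.2,0.2,0.2,0.2,0.2,0.2,0.2,0.2]}}

```text
time_s: 8.9
position: [0.5521, -0.4022, 0.0837]
tool_rot: [[0.0, 1.0, 0.001], [1.0, -0.0, -0.001], [-0.001, 0.001, -1.0]]
ft_force: [-2.3, 0.5, 5.7]
grip_width: 0.0372
gripper_force: 41.1
```

Request:
{"api": "drive_tool", "payload": {"offset": [[0,0,0],[0,0,0],[0,0,0],[0,0,0],[0,0,-0.3],[0,0,-0.6],[0,0,-0.8],[0,0,-0.9],[0,0,-0.8],[0,0,-0.3]], "turn": [[0,0,0],[0,0,0],[0,0,0],[0,0,0],[0,0,0],[0,0,0],[0,0,0],[0,0,0],[0,0,0],[0,0,0]], "hand": [0.6,0.8,1,1,1,1,1,1,1,1]}}

```text
time_s: 10.15
position: [0.5523, -0.4023, 0.2337]
tool_rot: [[-0.0, 1.0, 0.003], [1.0, 0.0, -0.003], [-0.003, 0.003, -1.0]]
ft_force: [-0.0, -0.4, -0.8]
grip_width: 0.0859
gripper_force: 0.0
```

Request:
{"api": "drive_tool", "payload": {"offset": [[0.5,0,0],[0.9,0,0],[1,0,0],[1,0,0],[1,-0.1,0],[1,-0.1,0],[1,-0.1,0],[1,-0.1,0],[1,-0.1,0],[1,-0.1,0]], "turn": [[0,0,0],[0,0,0],[0,0,0],[0,0,0],[0,0,0],[0,0,0],[0,0,0],[0,0,0],[0,0,0],[0,0,0]], "hand": [1,1,1,1,1,1,1,1,1,1]}}

```text
time_s: 11.4
position: [0.5274, -0.0246, 0.2304]
tool_rot: [[0.0, 1.0, -0.001], [1.0, -0.0, 0.0], [0.0, -0.001, -1.0]]
ft_force: [0.3, -0.5, -0.0]
grip_width: 0.0852
gripper_force: 0.0
```

Request:
{"api": "drive_tool", "payload": {"offset": [[1,-0.1,0],[1,-0.1,0],[1,0,0],[1,0,0],[1,0,0],[1,0,0],[1,0,0],[1,0,0],[1,0,0],[0.8,0,0]], "turn": [[0,0,0],[0,0,0],[0,0,0],[0,0,0],[0,0,0],[0,0,0],[0,0,0],[0,0,0],[0,0,0],[0,0,0]], "hand": [1,1,1,1,1,1,1,1,1,1]}}

```text
time_s: 12.65
position: [0.5195, 0.3675, 0.2301]
tool_rot: [[-0.001, 1.0, -0.001], [1.0, 0.001, -0.001], [-0.001, -0.001, -1.0]]
ft_force: [0.3, -0.6, 0.8]
grip_width: 0.0853
gripper_force: 0.0
```

```bash
python3 - <<'E'
from h import *
print(observe()["position"]);a=get_image("scene");b=get_image("side")
cv2.imwrite("pics/s2.png",np.hstack([cv2.resize(a[150:300,150:350],None,fx=2,fy=2),cv2.resize(b[230:420,320:510],None,fx=1.58,fy=1.58)])[:300])
cv2.imwrite("pics/w2.png",get_image("wrist"));M=P(camera_info("wrist"))
p=M@[.519,.385,.117,1];print((p[:2]/p[2]).round(0))
E
```

```text
[0.5194735  0.36745027 0.23014524]
[315. 201.]
```

View pics/s2.png

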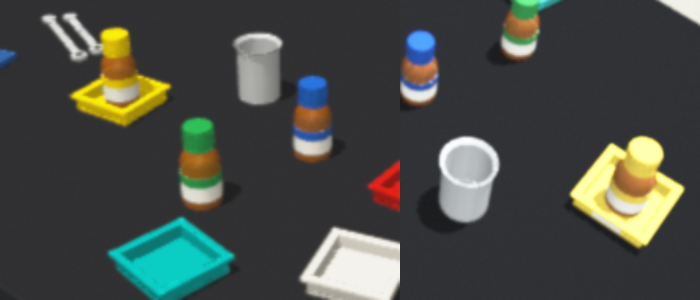

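View pics/w2.png

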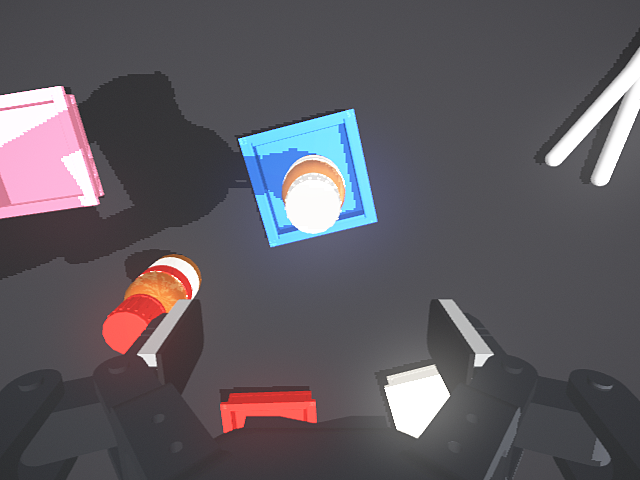

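The yellow bottle stands centred in the yellow tray. The white cap is at (313,205), predicted (315,201). Next is grasping white.

Request:
{"api": "drive_tool", "payload": {"offset": [[0.4,0,0.3],[0,0,0.6],[0,0,0.7],[0,0,0.7],[0,0,0.6],[0,0,0.5],[0,0,0.2],[0,0,0.05],[0,0,0],[0,0,0]], "turn": [[0,0,0],[0,0,0],[0,0,0],[0,0,0],[0,0,0],[0,0,0],[0,0,0],[0,0,0],[0,0,0],[0,0,0]], "hand": [1,1,1,1,1,1,1,1,1,1]}}

```text
time_s: 14.05
position: [0.5203, 0.3821, 0.0857]
tool_rot: [[0.0, 1.0, 0.001], [1.0, -0.0, 0.001], [0.001, 0.001, -1.0]]
ft_force: [-0.0, 0.4, 0.3]
grip_width: 0.0854
gripper_force: 0.0
```

Request:
{"api": "drive_tool", "payload": {"offset": [[0,0,0],[0,0,0],[0,0,0],[0,0,0],[0,0,0],[0,0,-0.2],[0,0,-0.4],[0,0,-0.6],[0,0,-0.7],[0,0,-0.6]], "turn": [[0,0,0],[0,0,0],[0,0,0],[0,0,0],[0,0,0],[0,0,0],[0,0,0],[0,0,0],[0,0,0],[0,0,0]], "hand": [0.2,0.2,0.2,0.2,0.2,0.2,0.2,0.2,0.2,0.2]}}

```text
time_s: 15.3
position: [0.5202, 0.382, 0.1871]
tool_rot: [[0.0, 1.0, 0.002], [1.0, -0.0, 0.001], [0.001, 0.002, -1.0]]
ft_force: [-0.2, -0.1, -2.4]
grip_width: 0.037
gripper_force: 40.3
```

Request:
{"api": "drive_tool", "payload": {"offset": [[0,0,-0.3],[-0.4,0.2,0],[-0.7,0.4,0],[-0.9,0.5,0],[-0.9,0.5,0],[-0.9,0.5,0],[-0.9,0.5,0],[-0.8,0.4,0],[-0.5,0.3,0],[-0.3,0.2,0]], "turn": [[0,0,0],[0,0,0],[0,0,0],[0,0,0],[0,0,0],[0,0,0],[0,0,0],[0,0,0],[0,0,0],[0,0,0]], "hand": [0.2,0.2,0.2,0.2,0.2,0.2,0.2,0.2,0.2,0.2]}}

```text
time_s: 16.55
position: [0.6604, 0.1287, 0.1962]
tool_rot: [[0.001, 1.0, -0.001], [1.0, -0.001, 0.0], [0.0, -0.001, -1.0]]
ft_force: [0.7, 0.0, -2.4]
grip_width: 0.0369
gripper_force: 40.3
```

Request:
{"api": "drive_tool", "payload": {"offset": [[0,0,0],[0,0,0.3],[0,0,0.5],[0,0,0.6],[0,0,0.5],[0,0,0.4],[0,0,0.2],[0,0,0.1],[0,0,0.05],[0,0,0]], "turn": [[0,0,0],[0,0,0],[0,0,0],[0,0,0],[0,0,0],[0,0,0],[0,0,0],[0,0,0],[0,0,0],[0,0,0]], "hand": [0.2,0.2,0.2,0.2,0.2,0.2,0.2,0.2,0.2,0.2]}}

```text
time_s: 17.8
position: [0.6602, 0.13, 0.0913]
tool_rot: [[-0.0, 1.0, 0.001], [1.0, 0.0, 0.0], [0.0, 0.001, -1.0]]
ft_force: [0.4, -0.1, -0.9]
grip_width: 0.0369
gripper_force: 40.4
```

Request:
{"api": "drive_tool", "payload": {"offset": [[0,0,0.05],[0,0,0.04],[0,0,0.02],[0,0,0.02],[0,0,0.01],[0,0,0],[0,0,0],[0,0,0],[0,0,0],[0,0,0]], "turn": [[0,0,0],[0,0,0],[0,0,0],[0,0,0],[0,0,0],[0,0,0],[0,0,0],[0,0,0],[0,0,0],[0,0,0]], "hand": [0.2,0.2,0.2,0.2,0.2,0.2,0.2,0.2,0.2,0.2]}}

```text
time_s: 19.05
position: [0.66, 0.13, 0.0853]
tool_rot: [[-0.0, 1.0, 0.0], [1.0, 0.0, -0.0], [-0.0, 0.0, -1.0]]
ft_force: [0.4, 0.4, -1.7]
grip_width: 0.0373
gripper_force: 40.4
```

Request:
{"api": "drive_tool", "payload": {"offset": [[0,0,0.01],[0,0,0.01],[0,0,0.01],[0,0,0],[0,0,0],[0,0,0],[0,0,0],[0,0,0],[0,0,0],[0,0,0]], "turn": [[0,0,0],[0,0,0],[0,0,0],[0,0,0],[0,0,0],[0,0,0],[0,0,0],[0,0,0],[0,0,0],[0,0,0]], "hand": [0.2,0.2,0.2,0.2,0.2,0.2,0.2,0.2,0.2,0.2]}}

```text
time_s: 20.3
position: [0.6601, 0.1301, 0.0851]
tool_rot: [[-0.0, 1.0, 0.001], [1.0, 0.0, 0.0], [0.0, 0.001, -1.0]]
ft_force: [-3.2, -0.3, 5.6]
grip_width: 0.0372
gripper_force: 41.2
```

Request:
{"api": "drive_tool", "payload": {"offset": [[0,0,0],[0,0,0],[0,0,0],[0,0,0],[0,0,-0.3],[0,0,-0.6],[0,0,-0.8],[0,0,-0.8],[0,0,-0.5],[0,0,-0.2]], "turn": [[0,0,0],[0,0,0],[0,0,0],[0,0,0],[0,0,0],[0,0,0],[0,0,0],[0,0,0],[0,0,0],[0,0,0]], "hand": [0.6,0.8,1,1,1,1,1,1,1,1]}}

```text
time_s: 21.55
position: [0.6603, 0.13, 0.2142]
tool_rot: [[-0.0, 1.0, 0.003], [1.0, 0.0, 0.0], [0.0, 0.003, -1.0]]
ft_force: [0.3, -0.3, -0.5]
grip_width: 0.0855
gripper_force: 0.0
```

Request:
{"api": "drive_tool", "payload": {"offset": [[0.2,-0.4,0],[0.4,-0.8,0],[0.5,-0.9,0],[0.5,-0.9,0],[0.5,-0.9,0],[0.5,-0.9,0],[0.5,-0.9,0],[0.4,-0.8,0],[0.3,-0.6,0],[0,0,0]], "turn": [[0,0,0],[0,0,0],[0,0,0],[0,0,0],[0,0,0],[0,0,0],[0,0,0],[0,0,0],[0,0,0],[0,0,0]], "hand": [1,1,1,1,1,1,1,1,1,1]}}

```text
time_s: 22.8
position: [0.3747, 0.2824, 0.2122]
tool_rot: [[-0.002, 1.0, -0.0], [1.0, 0.002, -0.0], [-0.0, -0.0, -1.0]]
ft_force: [0.4, 0.1, 0.5]
grip_width: 0.0852
gripper_force: 0.0
```

```bash
python3 - <<'E'
from h import *
print(observe()["position"]);a=get_image("scene")
w=get_image("wrist");M=P(camera_info("wrist"))
cv2.imwrite("pics/s3.png",np.hstack([cv2.resize(a[180:330,290:500],None,fx=2,fy=2),cv2.resize(w,(400,300))]))
p=M@[.375,.284,.112,1];print((p[:2]/p[2]).round(0)*.625+[420,0])
E
```

```text
[0.37474625 0.28244783 0.21221841]
[615.625 143.125]
```

View pics/s3.png

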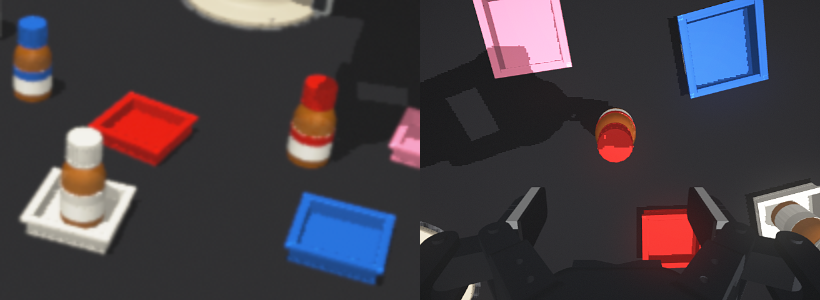

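The white bottle stands in the white tray, and the red cap at (616,143) matches the prediction. Next is grasping red.

Request:
{"api": "drive_tool", "payload": {"offset": [[0,0,0.3],[0,0,0.6],[0,0,0.7],[0,0,0.7],[0,0,0.6],[0,0,0.3],[0,0,0.1],[0,0,0.05],[0,0,0],[0,0,0]], "turn": [[0,0,0],[0,0,0],[0,0,0],[0,0,0],[0,0,0],[0,0,0],[0,0,0],[0,0,0],[0,0,0],[0,0,0]], "hand": [1,1,1,1,1,1,1,1,1,1]}}

```text
time_s: 24.15
position: [0.3762, 0.2821, 0.0786]
tool_rot: [[-0.0, 1.0, 0.001], [1.0, 0.0, 0.0], [0.0, 0.001, -1.0]]
ft_force: [0.6, -0.1, 0.6]
grip_width: 0.0852
gripper_force: 0.0
```

Request:
{"api": "drive_tool", "payload": {"offset": [[0,0,0],[0,0,0],[0,0,0],[0,0,0],[0,0,0],[0,0,-0.2],[0,0,-0.4],[0,0,-0.6],[0,0,-0.7],[0,0,-0.6]], "turn": [[0,0,0],[0,0,0],[0,0,0],[0,0,0],[0,0,0],[0,0,0],[0,0,0],[0,0,0],[0,0,0],[0,0,0]], "hand": [0.2,0.2,0.2,0.2,0.2,0.2,0.2,0.2,0.2,0.2]}}

```text
time_s: 25.4
position: [0.376, 0.2819, 0.1792]
tool_rot: [[0.0, 1.0, 0.0], [1.0, -0.0, -0.0], [-0.0, 0.0, -1.0]]
ft_force: [0.5, 0.1, -1.8]
grip_width: 0.0368
gripper_force: 40.4
```

```bash
python3 - <<'E'
from h import *
a=get_image("scene");b=get_image("side")
for col,p,q in [("red",(361,243),(281,245)),("blue",(460,298),(230,185))]:
    u,ba=blob(a,col,p,34);v,bb=blob(b,col,q,34);print(col,tri(u,v).round(3),ba,bb)
E
```

```text
red [0.47  0.093 0.015] (334, 226, 55, 37) (252, 223, 58, 46)
blue [0.52  0.388 0.016] (432, 276, 56, 46) (213, 169, 43, 35)
```

Request:
{"api": "drive_tool", "payload": {"offset": [[-0.3,0.15,0],[-0.5,0.25,0],[-0.7,0.35,0],[-0.8,0.4,0],[-0.8,0.4,0],[-0.7,0.35,0],[-0.5,0.25,0],[-0.3,0.15,0],[-0.15,0.05,0],[0,0,0]], "turn": [[0,0,0],[0,0,0],[0,0,0],[0,0,0],[0,0,0],[0,0,0],[0,0,0],[0,0,0],[0,0,0],[0,0,0]], "hand": [0.2,0.2,0.2,0.2,0.2,0.2,0.2,0.2,0.2,0.2]}}

```text
time_s: 26.75
position: [0.4698, 0.092, 0.1778]
tool_rot: [[0.0, 1.0, -0.001], [1.0, -0.0, 0.0], [0.0, -0.001, -1.0]]
ft_force: [-0.5, -0.6, -2.1]
grip_width: 0.0372
gripper_force: 40.5
```

Request:
{"api": "drive_tool", "payload": {"offset": [[0,0,0.2],[0,0,0.4],[0,0,0.5],[0,0,0.5],[0,0,0.4],[0,0,0.2],[0,0,0.1],[0,0,0],[0,0,0],[0,0,0]], "turn": [[0,0,0],[0,0,0],[0,0,0],[0,0,0],[0,0,0],[0,0,0],[0,0,0],[0,0,0],[0,0,0],[0,0,0]], "hand": [0.2,0.2,0.2,0.2,0.2,0.2,0.2,0.2,0.2,0.2]}}

```text
time_s: 28.0
position: [0.4702, 0.092, 0.0865]
tool_rot: [[0.0, 1.0, 0.001], [1.0, -0.0, -0.0], [-0.0, 0.001, -1.0]]
ft_force: [-0.4, -0.2, -2.9]
grip_width: 0.0371
gripper_force: 40.5
```

Request:
{"api": "drive_tool", "payload": {"offset": [[0,0,0.02],[0,0,0.02],[0,0,0.02],[0,0,0.01],[0,0,0.01],[0,0,0],[0,0,0],[0,0,0],[0,0,0],[0,0,0]], "turn": [[0,0,0],[0,0,0],[0,0,0],[0,0,0],[0,0,0],[0,0,0],[0,0,0],[0,0,0],[0,0,0],[0,0,0]], "hand": [0.2,0.2,0.2,0.2,0.2,0.2,0.2,0.2,0.2,0.2]}}

```text
time_s: 29.25
position: [0.47, 0.092, 0.0833]
tool_rot: [[-0.0, 1.0, 0.0], [1.0, 0.0, -0.0], [-0.0, 0.0, -1.0]]
ft_force: [-2.7, 0.1, 5.3]
grip_width: 0.037
gripper_force: 41.2
```

Request:
{"api": "drive_tool", "payload": {"offset": [[0,0,0],[0,0,0],[0,0,0],[0,0,0],[0,0,-0.3],[0,0,-0.6],[0,0,-0.8],[0,0,-0.8],[0,0,-0.5],[0,0,-0.2]], "turn": [[0,0,0],[0,0,0],[0,0,0],[0,0,0],[0,0,0],[0,0,0],[0,0,0],[0,0,0],[0,0,0],[0,0,0]], "hand": [0.6,0.8,1,1,1,1,1,1,1,1]}}

```text
time_s: 30.5
position: [0.4702, 0.092, 0.2125]
tool_rot: [[-0.0, 1.0, 0.003], [1.0, 0.0, -0.0], [-0.0, 0.003, -1.0]]
ft_force: [-0.6, -0.2, -0.3]
grip_width: 0.0855
gripper_force: 0.0
```

Request:
{"api": "drive_tool", "payload": {"offset": [[-0.3,0,0],[-0.6,0,0],[-0.8,0.1,0],[-0.9,0.1,0],[-0.8,0,0],[-0.6,0,0],[-0.4,0,0],[-0.1,0,0],[0,0,0],[0,0,0]], "turn": [[0,0,0],[0,0,0],[0,0,0],[0,0,0],[0,0,0],[0,0,0],[0,0,0],[0,0,0],[0,0,0],[0,0,0]], "hand": [1,1,1,1,1,1,1,1,1,1]}}

```text
time_s: 31.75
position: [0.4779, -0.0873, 0.2109]
tool_rot: [[-0.001, 1.0, -0.0], [1.0, 0.001, 0.0], [0.0, -0.0, -1.0]]
ft_force: [0.1, -0.1, -0.2]
grip_width: 0.0855
gripper_force: 0.0
```

```bash
python3 - <<'E'
from h import *
a=get_image("scene");b=get_image("side");w=get_image("wrist");M=P(camera_info("wrist"))
v,bb=blob(b,"blue",(230,185),36);u,ba=blob(a,"blue",(460,298),34);print(tri(u,v).round(3),ba,bb)
cv2.imwrite("pics/s4.png",np.hstack([cv2.resize(a[180:330,290:500],None,fx=2,fy=2),cv2.resize(w,(400,300))]))
p=M@[.479,-.089,.112,1];print((p[:2]/p[2]).round(0)*.625+[420,0])
E
```

```text
[0.515 0.389 0.015] (432, 276, 56, 46) (205, 169, 51, 35)
[618.125 146.875]
```

View pics/s4.png

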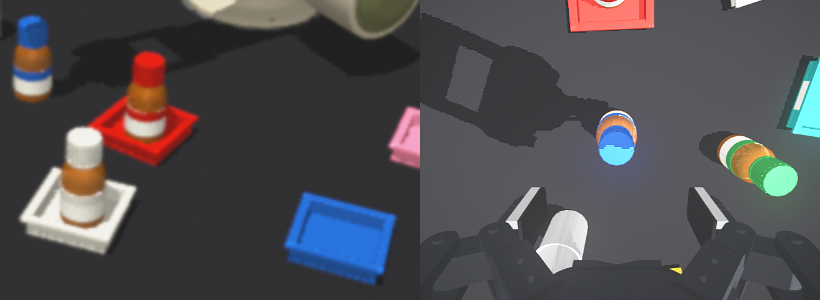

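Red stands in the red tray. The blue cap at (617,146) is as predicted, and green and the beaker are well clear. Next is grasping blue.

Request:
{"api": "drive_tool", "payload": {"offset": [[0,0,0.3],[0,0,0.6],[0,0,0.7],[0,0,0.7],[0,0,0.5],[0,0,0.3],[0,0,0.1],[0,0,0.05],[0,0,0],[0,0,0]], "turn": [[0,0,0],[0,0,0],[0,0,0],[0,0,0],[0,0,0],[0,0,0],[0,0,0],[0,0,0],[0,0,0],[0,0,0]], "hand": [1,1,1,1,1,1,1,1,1,1]}}

```text
time_s: 33.15
position: [0.4782, -0.0881, 0.0813]
tool_rot: [[0.0, 1.0, 0.001], [1.0, 0.0, -0.0], [-0.0, 0.001, -1.0]]
ft_force: [0.5, 0.0, 0.1]
grip_width: 0.0856
gripper_force: 0.0
```

Request:
{"api": "drive_tool", "payload": {"offset": [[0,0,0],[0,0,0],[0,0,0],[0,0,0],[0,0,-0.2],[0,0,-0.5],[0,0,-0.8],[0,0,-0.9],[0,0,-0.9],[0,0,-0.7]], "turn": [[0,0,0],[0,0,0],[0,0,0],[0,0,0],[0,0,0],[0,0,0],[0,0,0],[0,0,0],[0,0,0],[0,0,0]], "hand": [0.2,0.2,0.2,0.2,0.2,0.2,0.2,0.2,0.2,0.2]}}

```text
time_s: 34.4
position: [0.4779, -0.0879, 0.2426]
tool_rot: [[-0.0, 1.0, 0.001], [1.0, 0.0, -0.0], [-0.0, 0.001, -1.0]]
ft_force: [0.7, -0.0, -2.4]
grip_width: 0.0369
gripper_force: 40.4
```

Request:
{"api": "drive_tool", "payload": {"offset": [[0.3,0,0],[0.5,0,0],[0.7,0.1,0],[0.8,0.1,0],[0.8,0.1,0],[0.8,0.1,0],[0.8,0.1,0],[0.8,0.1,0],[0.8,0.1,0],[0.8,0.1,0]], "turn": [[0,0,0],[0,0,0],[0,0,0],[0,0,0],[0,0,0],[0,0,0],[0,0,0],[0,0,0],[0,0,0],[0,0,0]], "hand": [0.2,0.2,0.2,0.2,0.2,0.2,0.2,0.2,0.2,0.2]}}

```text
time_s: 35.65
position: [0.5091, 0.1976, 0.2392]
tool_rot: [[-0.0, 1.0, -0.003], [1.0, 0.0, -0.0], [-0.0, -0.003, -1.0]]
ft_force: [0.6, -0.4, -1.0]
grip_width: 0.0369
gripper_force: 40.4
```

Request:
{"api": "drive_tool", "payload": {"offset": [[0.8,0.1,0],[0.8,0,0],[0.8,0,0],[0.8,0,0],[0.7,0,0],[0.5,0,0],[0.3,0,0],[0.1,0,0],[0,0,0],[0,0,0]], "turn": [[0,0,0],[0,0,0],[0,0,0],[0,0,0],[0,0,0],[0,0,0],[0,0,0],[0,0,0],[0,0,0],[0,0,0]], "hand": [0.2,0.2,0.2,0.2,0.2,0.2,0.2,0.2,0.2,0.2]}}

```text
time_s: 36.9
position: [0.5141, 0.3874, 0.2409]
tool_rot: [[0.001, 1.0, -0.0], [1.0, -0.001, -0.0], [-0.0, -0.0, -1.0]]
ft_force: [0.5, 0.6, -2.0]
grip_width: 0.0371
gripper_force: 40.5
```

Request:
{"api": "drive_tool", "payload": {"offset": [[0,0,0.3],[0,0,0.5],[0,0,0.7],[0,0,0.7],[0,0,0.6],[0,0,0.5],[0,0,0.3],[0,0,0.1],[0,0,0.1],[0,0,0]], "turn": [[0,0,0],[0,0,0],[0,0,0],[0,0,0],[0,0,0],[0,0,0],[0,0,0],[0,0,0],[0,0,0],[0,0,0]], "hand": [0.2,0.2,0.2,0.2,0.2,0.2,0.2,0.2,0.2,0.2]}}

```text
time_s: 38.15
position: [0.5141, 0.388, 0.0892]
tool_rot: [[-0.0, 1.0, 0.0], [1.0, 0.0, 0.0], [0.0, 0.0, -1.0]]
ft_force: [-0.0, 0.3, -1.7]
grip_width: 0.0369
gripper_force: 40.5
```

Landing is expected at about 0.086.

Request:
{"api": "drive_tool", "payload": {"offset": [[0,0,0.02],[0,0,0.02],[0,0,0.02],[0,0,0.01],[0,0,0.01],[0,0,0],[0,0,0],[0,0,0],[0,0,0],[0,0,0]], "turn": [[0,0,0],[0,0,0],[0,0,0],[0,0,0],[0,0,0],[0,0,0],[0,0,0],[0,0,0],[0,0,0],[0,0,0]], "hand": [0.2,0.2,0.2,0.2,0.2,0.2,0.2,0.2,0.2,0.2]}}

```text
time_s: 39.4
position: [0.514, 0.3881, 0.0862]
tool_rot: [[-0.0, 1.0, 0.0], [1.0, 0.0, 0.0], [0.0, 0.0, -1.0]]
ft_force: [-2.5, -0.5, 6.0]
grip_width: 0.037
gripper_force: 41.0
```

Contact. I release and retreat.

Request:
{"api": "drive_tool", "payload": {"offset": [[0,0,0],[0,0,0],[0,0,0],[0,0,0],[0,0,-0.3],[0,0,-0.6],[0,0,-0.8],[0,0,-0.8],[0,0,-0.5],[0,0,-0.2]], "turn": [[0,0,0],[0,0,0],[0,0,0],[0,0,0],[0,0,0],[0,0,0],[0,0,0],[0,0,0],[0,0,0],[0,0,0]], "hand": [0.6,0.8,1,1,1,1,1,1,1,1]}}

```text
time_s: 40.65
position: [0.5142, 0.3882, 0.2157]
tool_rot: [[-0.0, 1.0, 0.003], [1.0, 0.0, 0.001], [0.001, 0.003, -1.0]]
ft_force: [0.3, 0.0, -1.0]
grip_width: 0.0852
gripper_force: 0.0
```

```bash
python3 - <<'E'
from h import *
cv2.imwrite("pics/s5.png",get_image("scene"))
E
```

```text
(no output)
```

View pics/s5.png

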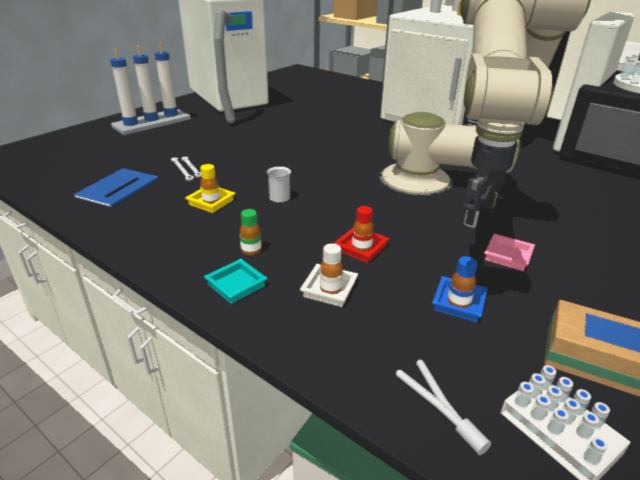

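All four bottles stand upright in their own trays: yellow (209,188), red (363,232), white (331,273), blue (462,284). Green (250,233) and the beaker (279,185) have not moved.

```bash
python3 -c "
from rig import env
print(env.close_job())"
```

```text
the job is handed in; nothing more can be done
None
```

The job is handed in: the yellow, white, red and blue bottles each stand upright in the tray of their own cap's colour, and the green bottle and beaker were left where they were, at about 41 s of the 112 s allowed.

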